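# Unlock and lift the hot supper-pot lid with the lid lifter

## Task

The lid of the darts-night supper pot is hot and twist-locked. Take the lid lifter from its wooden block, hook it under the lid's loop, feel for where the lid unlocks as you turn it counter-clockwise, without straining it, then lift it off balanced and level and set it down gently, flat in the middle of the round beech coaster. Put the lifter back upright in its block, never touch the lid with the gripper, and leave the glass bulb, the dart shaft tube and the dart barrels alone.

Things in the scene. Friction and masses are not known exactly. Their poses are not given: they have to be found in the camera images.
- pot: round aluminium pot with two small side handles, 120 mm across, 75 mm high, screwed to the shelf; origin at the centre of its underside, z up. Out of sight inside its mouth a 6 mm thick collar holds down the lid's three lugs; they pass only through the collar's three slots, whose bearing differs each time and cannot be seen or read from the pot's yaw.
- lid: steel lid, 128 mm across, 0.29 to 0.59 kg; origin at the centre of its underside, z up. A plug 84 mm across and 16 mm deep, with three lugs reaching 52 mm from the axis at its lower edge, lies below a 4 mm flange whose top is 20 mm above the origin. Off the pot it stands on the plug's flat underside. Locked, it can rise 2 mm; unlocked, it is out of the pot once 17 mm up.
- pot_mouth (a point): centre of the pot's rim, where the lid's axis stands. To unlock, the lid turns counter-clockwise (from above) by 11 to 72 degrees from its start, different each time; the slots leave about 3 degrees of play each way, past them it is locked again; no stop, no click. Pulled up lightly while turned, it rises when the slots are met. Over 25 N between lid and pot is straining; lug on collar is stiff (0.5 mm: several N).
- lid_loop (a point): middle of the level bar of the lid's loop handle, on the lid's axis, 49 mm above the lid's origin. The bar is round, 6 mm thick, runs along this frame's y, and stands on two legs 54 mm apart (48 mm clear between); there are 26 mm of free height under it. The lifter goes under it along x, from either side.
- coaster: loose round beech coaster, 130 mm across, 14 mm thick, 0.2 kg; origin at the centre of its underside.
- lifter: lid lifter, upright in its block, 131 mm high, 0.13 kg; origin under the middle of its foot, z up the handle. A J-shaped hook of flat steel, 26 mm wide along y: shank plate at x -9.5 to -4.5 mm, floor 5 mm thick, lip at +x 14 mm high, leaning out to x = 12 mm. Channel between: 9 mm at the floor, wider above, open along y. It goes under a bar moving along its +x, then rises.
- lifter_grip (a point): centre of the lifter's black handle, 103 mm above the lifter's origin; the handle is 16 mm thick along x, 26 mm wide along y, 56 mm high. Grip it across x.
- lifter_seat (a point): where the centre of the loop's bar lies when seated in the lifter's channel: 8 mm above the lifter's origin, straight below the handle's centre.
- pocket (a point): floor of the pocket in the lifter's fixed wooden block, where the lifter's origin stands, 6 mm above the shelf; axes as the lifter's at the start. The block is 50 by 56 mm, 34 mm high; the pocket is 28 mm deep, inside from x = -13 to +15.5 mm and y = -17 to +17 mm.
- bulb_mid (a point): bystander: frosted glass bulb standing on its cap, 60 mm across, 102 mm high; point on its axis 50 mm above the shelf.
- tube_center (a point): bystander: upright yellow dart shaft tube, 28 mm across, 75 mm high; point at its centre.
- barrels: bystander: small fixed beech block (40 by 90 mm) with three upright dart barrels, 66 mm high in all; origin at the centre of its underside.
There are look-alikes about, which are no part of the job. What is shaped like the lid but blue or pink is not meant.

How it is judged:
On the way, in this order (a step that is already met when the one before it is completed fails the run):
1. the lifter is drawn out of its block (z of lifter in the frame of pocket above 0.04 m), for 0.1 s.
2. the lid hangs level on the lifter, clear of the pot (z of lid in the frame of pot above 0.085 m and contact force between lifter and lid above 1 N and angle between lid's own z axis and vertical below 0.2 rad), for 0.3 s.
At the end, for the whole second after the job is handed in: The lid stands flat (within 0.06 rad) on the coaster, its centre within 18 mm of the coaster's centre; the lifter stands upright (within 0.2 rad) at the bottom of its block's pocket, within 10 mm sideways and 8 mm in height; both at rest (horizontal distance between lid and coaster below 0.018 m and z of lid in the frame of coaster between 0.01 and 0.018 m and angle between lid's own z axis and vertical below 0.06 rad and linear speed of each of lid, lifter below 0.02 m/s and horizontal distance between lifter and pocket below 0.01 m and z of lifter in the frame of pocket below 0.008 m and angle between lifter's own z axis and vertical below 0.2 rad); the robot touches nothing.
It fails at once if the lid is strained against the pot: more than 25 N between them (contact force between lid and pot above 25 N).
It fails at once if the gripper or arm touches the hot lid (contact force between any of the fingers, the arm and lid above 0.3 N).
It fails at once if the lid loses its balance: tips more than 0.3 rad (angle between lid's own z axis and vertical above 0.3 rad).
It fails at once if the lid is dropped or pressed on to the coaster: more than 25 N (contact force between lid and coaster above 25 N).
It fails at once if the bulb or shaft tube is moved by more than 20 mm, or the dart barrels are touched (distance of any of bulb_mid, tube_center from where it was at the start of the episode above 0.02 m or contact force between any of the fingers, the arm, lifter, lid and barrels above 1 N).
It also fails if it takes over 72 s, if anything falls off the work surface, if the arm or the gripper's body presses on something with over 40 N, if the wrist force passes 120 N, or if a joint passes its speed limit or range.

## Robot

A 7-joint arm with a two-finger parallel gripper is mounted at the origin on the work surface. World frame = base frame: x ahead of the robot, y to its left, z up, the work surface at z = 0. Lengths are in m, angles in rad, forces in N, time in s.
With the tool pointing down it reaches from about 0.4 to 0.875 m from the base axis. Payload 6.5 kg.
Tool frame: the origin (TCP) lies where the fingers leave the gripper's body, on its centre line; the fingertips stand 64 mm ahead of it and the grasp point (between the pads) lies 45 mm ahead of it (ctrl.tcp_to_tips is the distance from the TCP to the fingertips, in m); z points along the fingers, y is the line along which they close (so a half turn about z gives the same grasp; the last joint's range is limited). The gripper opens to 88 mm and grips with 3 to 60 N. Pads are 18 mm wide; open, the fingers measure 123 mm over their backs; the gripper's body (75 mm by 187 mm) begins 45 mm behind the grasp point.
Start: joints at [1.089, 0.536, -0.004, 1.538, 0.003, 1.067, -0.071], TCP at [0.263, -0.595, 0.303] pointing down, gripper open.
Joint ranges: [-2.7, 2.7], [-0.37, 2.16], [-1.27, 1.26], [0.24, 2.4], [-1.31, 4.45], [0.19, 1.91], [-2.76, 2.76]. Speed limits (rad/s): [2.39, 2.39, 3.14, 3.14, 3.14, 3.14, 3.14].

## Interface

Orientations are given as a rotation vector (axis times angle).
In Python, from station import ctrl gives the robot as it stands.
- The arm moves only by the tool jog_arm, never from a script. Its argument "moves" is a list of rows, each an object with "delta_pos": the shift along the tool's x, y, z in m, a list of three; "spin": the turn about the tool's z in rad. In form: [{"delta_pos": [tx, ty, tz], "spin": spin}, ...]. A call has 1 to 20 rows; each row shifts and turns the commanded pose from where the row before left it, along the tool's axes as they then stand; what a row does not reach is not made up. A row lasts 1/10 s, in which the tool goes at most 50 mm and 8.59 degrees, less where a joint would pass 70% of its speed; a pose out of reach is approached as far as the arm can. A call is refused whole if a number of a shift passes 0.05 or a number of a turn 0.15, either way. A call with a gripper value outside its range is refused whole. "grip" is the closure in counts, from 0 (fully open) to 255 (shut), set as the call begins (left out, the last holds). The fingers move at their own pace and stop on an object; "newtons" is the grip in N (left out, the last holds). Time passes only in rows, so rows that do not move let the fingers close. It gives the time, the measured TCP pose, the force, the opening and the grip force at its end, in the units of the state.
- ctrl.sense(): the state, without advancing time (a new reading comes with each control period).
- ctrl.grab_frame(name): name is "scene" or "top" or "wrist"; returns the picture (480x640x3 uint8, red, green, blue); there is no depth.
- ctrl.camera_params(name): a dict with "vertical_fov" (degrees; the focal length in pixels is half the picture's height over the tangent of half this angle, whatever the lens; pixels are square), "cx", "cy" (the principal point, pixels), "distortion" ([k1, k2, p1, p2, k3] as OpenCV has them; the pictures are not rectified), "extrinsics" (4x4, takes a point from camera to world coordinates). Camera axes: x right, y down, z forward; pixel columns grow to the right and rows downward; lengths in m; the calibration is good to about 2 mm. A picture is of the moment at which its call begins: read the wrist's pose just before it. camera_params takes no time and is no camera call; for the wrist camera it gives the pose at the moment of the call.
- ctrl.hand_in(): hands the job in; it is judged then, once.
The state is a dict: "t": time; "joints": joint angles; "joint_velocities": joint speeds; "effort": joint torques, N m; "position": TCP position; "ee_rot": TCP orientation; "contact_force": force on the tool from outside, world axes, zero at the start; "moment": the same for the moment, N m; "finger_gap": finger opening in m; "grip_force": force on a finger pad.
Only numpy, scipy, OpenCV 4.12 (cv2) and the standard library are available. Lean on these libraries where they do the work, as an engineer would, in place of code of your own. Each camera call takes 0.05 s, during which the arm holds its last target. There are 200 camera calls.

## Working session

There is one attempt and no reset: what is moved stays moved. The work goes in short steps, Python scripts to look and compute and a tool call to move; the robot and the scene stay as the last step left them, time stands still between calls to the robot, and variables do not carry over. Pictures are saved under pics/ and viewed, at most 11 in all, crops included, and the job is handed in when it is done.

Besides the shell and the picture viewer there is one more tool, called after "Emit:" as name(argument=value, ...), one argument or row to a line, values as JSON. jog_arm: Moves the arm, as the interface text tells. Its arguments: {"type":"object","properties":{"moves":{"type":"array","items":{"type":"object","properties":{"delta_pos":{"type":"array","items":{"type":"number"}},"spin":{"type":"number"}}}},"grip":{"type":"number"},"newtons":{"type":"number"}},"required":["moves"]}

```bash
mkdir -p pics; ls; cat > h.py <<'E'
import numpy as np, cv2
from station import ctrl
def K(n):
    p=ctrl.camera_params(n); f=240/np.tan(np.radians(p['vertical_fov'])/2)
    return np.array([[f,0,p['cx']],[0,f,p['cy']],[0,0,1]]),np.array(p['distortion'],float),np.array(p['extrinsics'])
def shot(n,name):
    k=K(n); im=ctrl.grab_frame(n); cv2.imwrite(f'pics/{name}.png',im[:,:,::-1]); np.savez(f'pics/{name}.npz',K=k[0],d=k[1],T=k[2]); return im
def load(name):
    z=np.load(f'pics/{name}.npz'); return z['K'],z['d'],z['T']
def ray(k,uv):
    u=cv2.undistortPoints(np.array(uv,float).reshape(-1,1,2),k[0],k[1]).reshape(-1,2)
    d=np.c_[u,np.ones(len(u))]@k[2][:3,:3].T
    return k[2][:3,3],d
def onz(k,uv,z):
    o,d=ray(k,uv); return o+d*((z-o[2])/d[:,2:])
def proj(k,P):
    Ti=np.linalg.inv(k[2]); return cv2.projectPoints(np.array(P,float).reshape(-1,1,3),cv2.Rodrigues(Ti[:3,:3])[0],Ti[:3,3],k[0],k[1])[0].reshape(-1,2)
E
python3 - <<'E'
from h import *
for n in('scene','top','wrist'):
    shot(n,n+'0'); k=load(n+'0'); print(n,k[0][0,0],k[2].round(3).tolist(),k[1])
s=ctrl.sense(); print(s)
E
```

```text
pics
scene 496.5646181517822 [[0.795, 0.509, -0.33, 0.869], [0.606, -0.681, 0.411, -0.372], [-0.016, -0.526, -0.85, 0.87], [0.0, 0.0, 0.0, 1.0]] [-0.04775739  0.          0.          0.          0.        ]
top 506.1477438064475 [[-0.025, -0.998, 0.054, 0.478], [-1.0, 0.025, -0.007, -0.008], [0.006, -0.054, -0.999, 1.105], [0.0, 0.0, 0.0, 1.0]] [-0.06303653  0.          0.          0.          0.        ]
wrist 369.4644503755424 [[0.405, -0.879, -0.251, 0.327], [-0.914, -0.39, -0.11, -0.566], [-0.001, 0.274, -0.962, 0.384], [0.0, 0.0, 0.0, 1.0]] [-0.00683946  0.          0.          0.          0.        ]
{'t': 0.15, 'joints': array([ 1.08876215,  0.53700414, -0.00443293,  1.53860648,  0.00260823,
        1.06732189, -0.07120006]), 'joint_velocities': array([-0.00012923, -0.00059502, -0.00107615, -0.00280779, -0.00077716,
        0.00143898, -0.0008936 ]), 'effort': array([ 1.59248902e-03, -5.71329761e+01,  9.91952978e-01, -2.51827472e+01,
       -5.61689597e-02,  1.51667011e-02,  1.01442324e-04]), 'position': array([ 0.26241082, -0.59426172,  0.30204806]), 'ee_rot': array([-3.07265854e+00, -6.48338983e-01,  6.00094270e-04]), 'contact_force': array([-0.58008806,  1.25627422,  0.25397426]), 'moment': array([-0.00426939,  0.0026102 ,  0.03867472]), 'grip_force': 0.0, 'finger_gap': 0.08777622983923163}
```

View pics/top0.png

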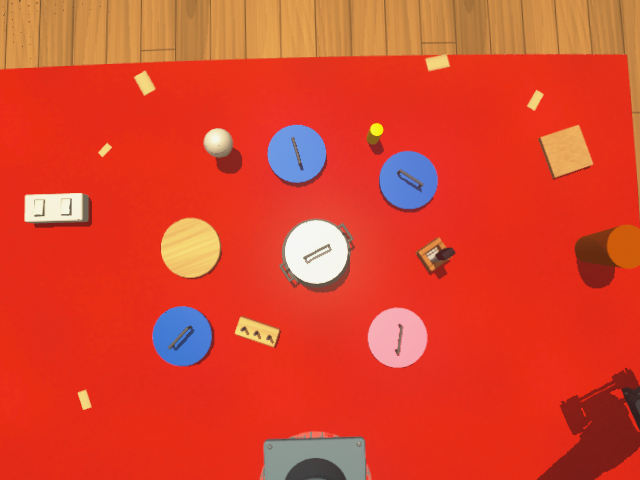

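View pics/scene0.png

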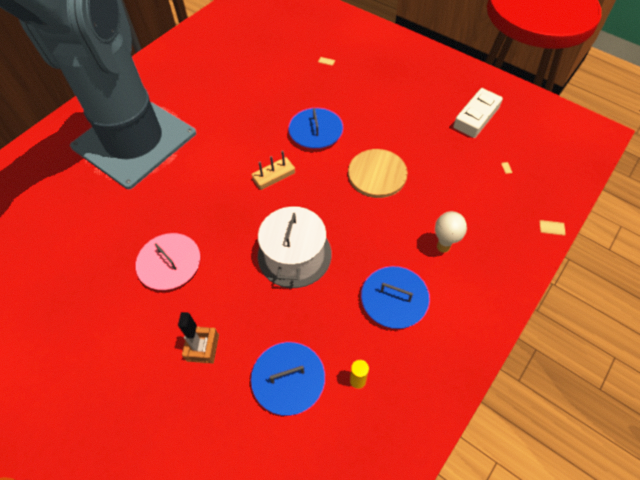

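Top view: pot/lid at (317,252), the lifter's block at (436,254), coaster at (190,248), barrels at (258,332), bulb (218,143) and tube (376,130). The lids at (297,154), (408,181), (183,336) and (397,337) are blue or pink look-alikes.

```bash
python3 - <<'E'
from h import *
k=load('top0'); im=cv2.imread('pics/top0.png'); sc=cv2.imread('pics/scene0.png')
hsv=cv2.cvtColor(im,cv2.COLOR_BGR2HSV)
def blob(m,near):
    n,l,s,c=cv2.connectedComponentsWithStats(m.astype(np.uint8)); 
    i=1+np.argmin(np.linalg.norm(c[1:]-near,axis=1)+1000*(s[1:,4]<150)); return l==i
H,S,V=cv2.split(hsv)
def ell(m):
    c=max(cv2.findContours(m.astype(np.uint8),0,1)[0],key=cv2.contourArea); return cv2.fitEllipse(cv2.convexHull(c))
mc=blob((H>12)&(H<30)&(S>60)&(V>120),(190,248)); e=ell(mc); print('coaster',e,onz(k,[e[0]],.014))
ml=blob((S<60)&(V>150),(317,252)); e=ell(ml); print('lid',e,onz(k,[e[0]],.079))
mb=blob((H>6)&(H<25)&(S>60)&(V>60)&(V<255)&~((H<8)&(S>230)),(433,254)); ys,xs=np.where(mb); r=cv2.minAreaRect(np.c_[xs,ys].astype(np.float32)); print('block',r,onz(k,cv2.boxPoints(r),.034))
for nm,p,z in(('bulb',(218,143),.07),('tube',(376,130),.075),('barrels',(258,332),.05)): print(nm,onz(k,[p],z))
f=lambda I,x,y:cv2.resize(I[y:y+50,x:x+66],(396,300),interpolation=cv2.INTER_CUBIC)
cv2.imwrite('pics/c1.png',np.vstack([np.hstack([f(im,284,227),f(im,404,230)]),np.hstack([f(sc,258,205),f(sc,165,312)])]))
E
```

```text
coaster ((190.31944274902344, 247.57339477539062), (59.360923767089844, 59.83179473876953), 46.289573669433594) [[0.5253695  0.25726936 0.014     ]]
lid ((315.7622985839844, 251.35079956054688), (63.279571533203125, 63.95008850097656), 11.7576265335083) [[ 0.50851184 -0.01342752  0.079     ]]
block ((433.7042236328125, 254.2970733642578), (25.081775665283203, 28.84146499633789), 55.491477966308594) [[ 0.50279511 -0.22371118  0.034     ]
 [ 0.53626932 -0.27591491  0.034     ]
 [ 0.49145906 -0.3047549   0.034     ]
 [ 0.45816739 -0.25251079  0.034     ]]
bulb [[0.73881614 0.18381517 0.07      ]]
tube [[ 0.75674176 -0.14459017  0.075     ]]
barrels [[0.34523778 0.11034272 0.05      ]]
```

View pics/c1.png

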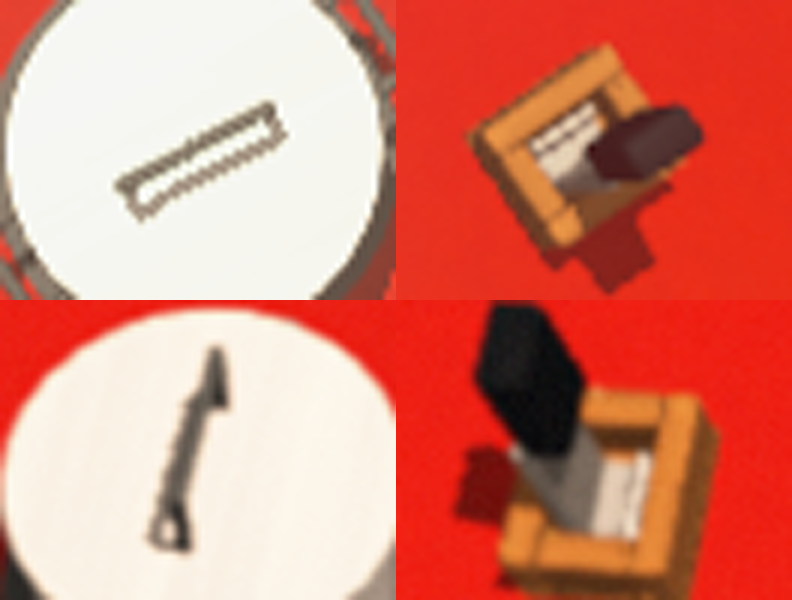

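The hook's lip faces the block's upper-left side in the top view, so the lifter's yaw is about 33°. The loop bar runs from about (304,258) to (329,245), which puts the lid's x at about 28°. Next I go above the lifter for a close look.

Emit:
jog_arm(
  moves=[
    {"delta_pos": [0.035, -0.0205, 0], "spin": 0},
    {"delta_pos": [0.035, -0.0205, 0], "spin": 0},
    {"delta_pos": [0.035, -0.0205, 0], "spin": 0},
    {"delta_pos": [0.035, -0.0205, 0], "spin": 0},
    {"delta_pos": [0.035, -0.0205, 0], "spin": 0},
    {"delta_pos": [0.035, -0.0205, 0], "spin": 0},
    {"delta_pos": [0.035, -0.0205, 0], "spin": 0},
    {"delta_pos": [0.035, -0.0205, 0], "spin": 0},
    {"delta_pos": [0.035, -0.0205, 0], "spin": 0},
    {"delta_pos": [0.035, -0.0205, 0], "spin": 0},
  ],
)

```text
t: 1.15
position: [0.5005, -0.2642, 0.3026]
ee_rot: [-3.074, -0.648, 0.0]
contact_force: [-0.1, -0.3, 0.4]
finger_gap: 0.0883
grip_force: 0.0
```

Emit:
jog_arm(
  moves=[
    {"delta_pos": [0, 0, 0], "spin": -0.144},
    {"delta_pos": [0, 0, 0], "spin": -0.144},
    {"delta_pos": [0, 0, 0], "spin": -0.144},
    {"delta_pos": [0, 0, 0], "spin": -0.144},
    {"delta_pos": [0, 0, 0], "spin": -0.144},
    {"delta_pos": [0, 0, 0], "spin": -0.144},
    {"delta_pos": [0, 0, 0], "spin": -0.144},
    {"delta_pos": [0, 0, 0], "spin": -0.144},
    {"delta_pos": [0, 0, 0], "spin": -0.144},
    {"delta_pos": [0, 0, 0], "spin": -0.144},
    {"delta_pos": [0, 0, 0], "spin": -0.144},
    {"delta_pos": [0, 0, 0], "spin": -0.144},
    {"delta_pos": [0, 0, 0], "spin": 0},
    {"delta_pos": [0, 0, 0], "spin": 0},
  ],
)

```text
t: 2.55
position: [0.4998, -0.2658, 0.3025]
ee_rot: [-1.508, -2.755, -0.0]
contact_force: [-0.3, 0.5, 0.6]
finger_gap: 0.0881
grip_force: 0.0
```

```bash
python3 - <<'E'
from h import *
im=shot('wrist','w1'); shot('top','t1')
s=ctrl.sense(); R=cv2.Rodrigues(s['ee_rot'])[0]; print(s['t'],s['position'],'yaw ty',np.degrees(np.arctan2(R[1,1],R[0,1])),R[:,2],s['joints'],s['contact_force'])
E
```

```text
2.65 [ 0.49983434 -0.26568399  0.30261353] yaw ty 32.6699323333043 [-2.54975391e-04  4.02091858e-05 -9.99999967e-01] [ 0.7766662   0.43797921 -0.48141256  1.74358214  0.23301999  1.01715361
  0.78077355] [ 0.54308518 -0.38668344  0.36856938]
```

View pics/w1.png

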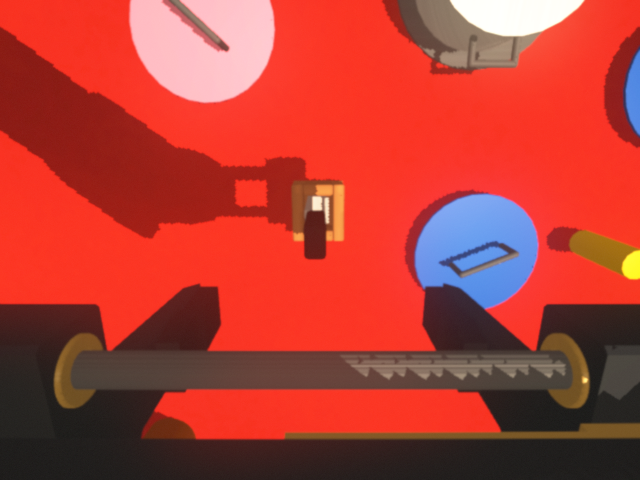

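The wrist view shows the block's top face square to the tool at (292..344, 181..241), with the lip bright on the right and the handle at (315,235), its top at about (316,250).

```bash
python3 - <<'E'
from h import *
k=load('w1'); im=cv2.imread('pics/w1.png'); H,S,V=cv2.split(cv2.cvtColor(im,cv2.COLOR_BGR2HSV))
roi=np.zeros_like(V); roi[170:275,280:360]=1
dk=((V<70)&(roi>0)).astype(np.uint8); n,l,s,c=cv2.connectedComponentsWithStats(dk); i=1+np.argmax(s[1:,4]); print('handle bbox',s[i],c[i])
ob=((H>8)&(H<25)&(S>80)&(V>120)&(roi>0)).astype(np.uint8); n,l,s2,c2=cv2.connectedComponentsWithStats(ob); j=1+np.argmax(s2[1:,4]); print('block',s2[j])
x,y,w,h=s2[j][:4]; P=onz(k,[(x,y),(x+w,y),(x+w,y+h),(x,y+h)],.034); print(P.round(4),P.mean(0), np.linalg.norm(P[1]-P[0]),np.linalg.norm(P[3]-P[0]),np.degrees(np.arctan2(*(P[1]-P[0])[1::-1])))
x,y,w,h=s[i][:4]; T=onz(k,[(x,y+h),(x+w,y+h)],.137); print('handle top far edge',T.round(4))
st=ctrl.sense(); R=cv2.Rodrigues(st['ee_rot'])[0]
yl=-R[:,0]  # candidates
print('edge mid in tool',(R.T@(T.mean(0)-st['position'])).round(4),'block c in tool',(R.T@(P.mean(0)-st['position'])).round(4))
# scene cam bar & lid
k=load('top0'); b=onz(k,[(304.3,258.2),(329,244.8)],.109); d=b[1]-b[0]; print('bar',b,b.mean(0),np.degrees(np.arctan2(d[1],d[0])),np.linalg.norm(d))
E
```

```text
Traceback (most recent call last):
ValueError: attempt to get argmax of an empty sequence
```

```bash
python3 - <<'E'
from h import *
k=load('w1'); im=cv2.imread('pics/w1.png'); H,S,V=cv2.split(cv2.cvtColor(im,cv2.COLOR_BGR2HSV))
print(im[235,316],im[190,298],im[255,316], im[200,250])
roi=np.zeros_like(V); roi[170:275,280:360]=1
dk=((V<95)&(roi>0)).astype(np.uint8); n,l,s,c=cv2.connectedComponentsWithStats(dk); i=1+np.argmax(s[1:,4]); print('handle bbox',s[i],c[i])
x,y,w,h=s[i][:4]; T=onz(k,[(x,y+h),(x+w,y+h)],.137); print('handle top far edge',T.round(4))
P=onz(k,[(292,181),(344,181),(344,241),(292,241)],.034); print(P.round(4),P.mean(0), np.linalg.norm(P[1]-P[0]),np.linalg.norm(P[3]-P[0]),np.degrees(np.arctan2(*(P[1]-P[0])[1::-1])))
st=ctrl.sense(); R=cv2.Rodrigues(st['ee_rot'])[0]
print('edge mid in tool',(R.T@(T.mean(0)-st['position'])).round(4),'block c in tool',(R.T@(P.mean(0)-st['position'])).round(4))
k=load('top0'); b=onz(k,[(304.3,258.2),(329,244.8)],.109); d=b[1]-b[0]; print('bar',b,b.mean(0),np.degrees(np.arctan2(d[1],d[0])),np.linalg.norm(d))
E
```

```text
[29 34 94] [ 46  86 159] [22 29 97] [ 37  55 252]
handle bbox [305 211  20  36 550] [314.15818182 226.86545455]
handle top far edge [[ 0.4924 -0.276   0.137 ]
 [ 0.5042 -0.2685  0.137 ]]
[[ 0.4605 -0.2562  0.034 ]
 [ 0.5017 -0.2298  0.034 ]
 [ 0.5343 -0.2787  0.034 ]
 [ 0.4911 -0.3064  0.034 ]] [ 0.49691324 -0.26778927  0.034     ] 0.04898934610306305 0.058775539071256024 32.65092308894505
edge mid in tool [-0.0047 -0.0048  0.1656] block c in tool [-2.000e-04 -3.500e-03  2.686e-01]
bar [[ 0.49472341  0.00960009  0.109     ]
 [ 0.5198687  -0.03968482  0.109     ]] [ 0.50729605 -0.01504237  0.109     ] -62.96920960978558 0.055328898056150856
```

Emit:
jog_arm(
  moves=[
    {"delta_pos": [0, -0.0045, 0], "spin": 0},
    {"delta_pos": [0, 0, 0.035], "spin": 0},
    {"delta_pos": [0, 0, 0.035], "spin": 0},
    {"delta_pos": [0, 0, 0.035], "spin": 0},
    {"delta_pos": [0, 0, 0.025], "spin": 0},
    {"delta_pos": [0, 0, 0.0185], "spin": 0},
    {"delta_pos": [0, 0, 0], "spin": 0},
    {"delta_pos": [0, 0, 0], "spin": 0},
    {"delta_pos": [0, 0, 0], "spin": 0},
  ],
)

```text
t: 3.55
position: [0.4968, -0.2685, 0.1555]
ee_rot: [1.503, 2.757, -0.0]
contact_force: [0.3, -0.8, -0.5]
finger_gap: 0.0882
grip_force: 0.0
```

Emit:
jog_arm(
  moves=[
    {"delta_pos": [0, 0, 0], "spin": 0},
    {"delta_pos": [0, 0, 0], "spin": 0},
    {"delta_pos": [0, 0, 0], "spin": 0},
    {"delta_pos": [0, 0, 0], "spin": 0},
    {"delta_pos": [0, 0, 0], "spin": 0},
    {"delta_pos": [0, 0, 0], "spin": 0},
    {"delta_pos": [0, 0, 0], "spin": 0},
    {"delta_pos": [0, 0, 0], "spin": 0},
    {"delta_pos": [0, 0, 0], "spin": 0},
    {"delta_pos": [0, 0, 0], "spin": 0},
    {"delta_pos": [0, 0, 0], "spin": 0},
    {"delta_pos": [0, 0, 0], "spin": 0},
  ],
  grip=255,
  newtons=50,
)

```text
t: 4.75
position: [0.4961, -0.2681, 0.1542]
ee_rot: [-1.503, -2.759, 0.0]
contact_force: [0.5, -0.7, -0.1]
finger_gap: 0.0155
grip_force: 50.0
```

Emit:
jog_arm(
  moves=[
    {"delta_pos": [0, 0, -0.01], "spin": 0},
    {"delta_pos": [0, 0, -0.02], "spin": 0},
    {"delta_pos": [0, 0, -0.03], "spin": 0},
    {"delta_pos": [0, 0, -0.03], "spin": 0},
    {"delta_pos": [0, 0, -0.03], "spin": 0},
    {"delta_pos": [0, 0, 0], "spin": 0.099},
    {"delta_pos": [0.0276, 0.0095, 0], "spin": 0},
    {"delta_pos": [0.0276, 0.0095, 0], "spin": 0},
    {"delta_pos": [0.0276, 0.0095, 0], "spin": 0},
    {"delta_pos": [0.0276, 0.0095, 0], "spin": 0},
    {"delta_pos": [0.0276, 0.0095, 0], "spin": 0},
    {"delta_pos": [0.0276, 0.0095, 0], "spin": 0},
    {"delta_pos": [0.0276, 0.0095, 0], "spin": 0},
    {"delta_pos": [0.0276, 0.0095, 0], "spin": 0},
    {"delta_pos": [0, 0, 0], "spin": 0},
    {"delta_pos": [0, 0, 0], "spin": 0},
    {"delta_pos": [0, 0, 0], "spin": 0},
  ],
)

```text
t: 6.45
position: [0.4631, -0.0381, 0.2744]
ee_rot: [1.639, 2.679, -0.001]
contact_force: [-0.1, 0.0, -1.5]
finger_gap: 0.0157
grip_force: 50.0
```

```bash
python3 - <<'E'
from h import *
im=shot('wrist','w2'); shot('top','t2')
s=ctrl.sense(); R=cv2.Rodrigues(s['ee_rot'])[0]; print(s['t'],s['position'],'yaw ty',np.degrees(np.arctan2(R[1,1],R[0,1])),s['contact_force'])
E
```

```text
6.55 [ 0.46305178 -0.03816148  0.2742616 ] yaw ty 27.048591603637238 [-0.09535035  0.07182501 -0.84263749]
```

View pics/w2.png

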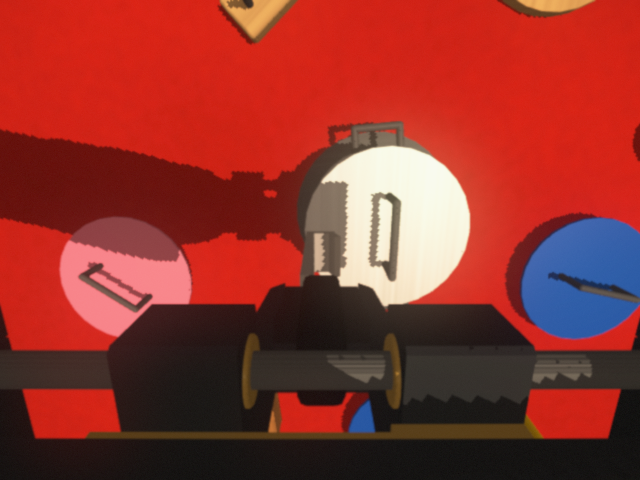

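The wrist view shows the hook (plate and floor) at (322,250), the lid centred at about (390,225), and the loop bar along (397,200)–(393,278) with its shadow on the left. Next, a crop with projected estimates drawn on it.

```bash
python3 - <<'E'
from h import *
k=load('w2'); im=cv2.imread('pics/w2.png'); H,S,V=cv2.split(cv2.cvtColor(im,cv2.COLOR_BGR2HSV))
m=((S<90)&(V>170)).astype(np.uint8); c=max(cv2.findContours(m,0,1)[0],key=cv2.contourArea).reshape(-1,2)
# right-hand rim only, undistort to plane z=.079, circle fit
c=c[(c[:,0]>400)|(c[:,1]<165)]; c=c[c[:,1]<300]; P=onz(k,c,.077)[:,:2]; A=np.c_[2*P,np.ones(len(P))]; r=np.linalg.lstsq(A,(P**2).sum(1),rcond=None)[0]; print('lid',r[:2],np.sqrt(r[2]+r[:2]@r[:2]))
big=cv2.resize(im[180:295,290:420],None,fx=5,fy=5,interpolation=cv2.INTER_CUBIC)
for a in(24,27,30):
    y=np.array([-np.sin(np.radians(a)),np.cos(np.radians(a))])*.027; 
    for s in(-1,1):
        q=proj(k,[[*(np.array([.508,-.0142])+s*y),.108]])[0]; print(a,s,q.round(1)); cv2.circle(big,tuple(int(v) for v in ((q-[290,180])*5+2)),4,((0,255,0) if a==27 else (255,0,0)),1)
cv2.imwrite('pics/c2.png',big)
E
```

```text
lid [ 0.50857255 -0.01561387] 0.0636171341248315
24 -1 [390.5 275.1]
24 1 [399.  200.5]
27 -1 [392.5 275.1]
27 1 [396.9 200.5]
30 -1 [394.4 275.1]
30 1 [394.8 200.5]
```

View pics/c2.png

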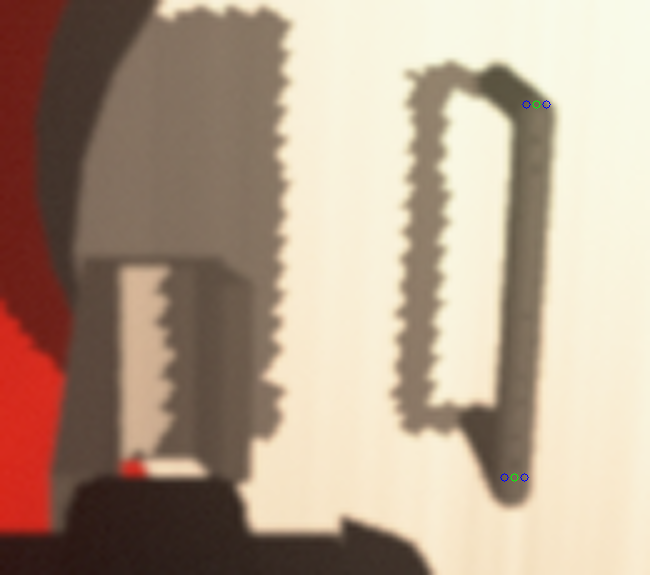

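```bash
python3 - <<'E'
from h import *
k=load('w2'); o=np.array([.46305,-.03816,.126]); a=np.radians(27.05); X=np.array([np.cos(a),np.sin(a),0]);Y=np.array([-np.sin(a),np.cos(a),0]);Z=np.array([0,0,1])
for p in[(-4.5,13,5),(4.5,13,5),(12,13,14),(12,13,19),(-9.5,13,5),(12,-13,14)]:
    q=proj(k,[o+X*p[0]/1e3+Y*p[1]/1e3+Z*p[2]/1e3])[0]; print(p,((q-[290,180])*5).round(0))
d=np.array([.5086,-.0156,0])-o; print(d@X,d@Y)
E
```

```text
(-4.5, 13, 5) [122. 250.]
(4.5, 13, 5) [194. 250.]
(12, 13, 14) [257. 269.]
(12, 13, 19) [260. 279.]
(-9.5, 13, 5) [ 83. 250.]
(12, -13, 14) [254. 470.]
0.05082684895749291 -0.0006225151019893793
```

Emit:
jog_arm(
  moves=[
    {"delta_pos": [0.001, 0, 0.015], "spin": 0},
    {"delta_pos": [0, 0, 0.015], "spin": 0},
    {"delta_pos": [0, 0, 0.008], "spin": 0},
    {"delta_pos": [0, 0, 0.005], "spin": 0},
    {"delta_pos": [0, 0, 0], "spin": 0},
    {"delta_pos": [0, 0, 0], "spin": 0},
    {"delta_pos": [0, 0, 0], "spin": 0},
  ],
)

```text
t: 7.25
position: [0.4629, -0.0361, 0.2317]
ee_rot: [1.637, 2.68, 0.001]
contact_force: [-0.3, -0.2, -0.8]
finger_gap: 0.0156
grip_force: 50.0
```

Emit:
jog_arm(
  moves=[
    {"delta_pos": [0, 0.008, 0], "spin": 0},
    {"delta_pos": [0, 0.008, 0], "spin": 0},
    {"delta_pos": [0, 0.008, 0], "spin": 0},
    {"delta_pos": [0, 0.006, 0], "spin": 0},
    {"delta_pos": [0, 0.005, 0], "spin": 0},
    {"delta_pos": [0, 0.005, 0], "spin": 0},
    {"delta_pos": [0, 0.004, 0], "spin": 0},
    {"delta_pos": [0, 0.003, 0], "spin": 0},
    {"delta_pos": [0, 0.003, 0], "spin": 0},
    {"delta_pos": [0, 0, 0], "spin": 0},
    {"delta_pos": [0, 0, 0], "spin": 0},
  ],
)

```text
t: 8.35
position: [0.5069, -0.0133, 0.2312]
ee_rot: [-1.638, -2.681, 0.0]
contact_force: [-0.9, -0.1, -1.0]
finger_gap: 0.0155
grip_force: 50.0
```

Emit:
jog_arm(
  moves=[
    {"delta_pos": [-0.0013, 0.0005, 0], "spin": 0},
    {"delta_pos": [0, 0, -0.005], "spin": 0},
    {"delta_pos": [0, 0, -0.005], "spin": 0},
    {"delta_pos": [0, 0, -0.004], "spin": 0},
    {"delta_pos": [0, 0, 0], "spin": 0},
    {"delta_pos": [0, 0, 0], "spin": 0},
  ],
)

```text
t: 8.95
position: [0.5081, -0.0142, 0.2454]
ee_rot: [1.638, 2.681, 0.0]
contact_force: [-0.7, 0.5, -2.4]
finger_gap: 0.0157
grip_force: 50.0
```

```bash
python3 - <<'E'
from h import *
im=shot('wrist','w3'); sc=shot('scene','s3')
cv2.imwrite('pics/c3.png',cv2.cvtColor(np.hstack([cv2.resize(im[170:290,280:400],(400,400)),cv2.resize(sc[190:270,250:330],(400,400),interpolation=cv2.INTER_CUBIC)]),cv2.COLOR_RGB2BGR))
print(ctrl.sense()['contact_force'])
E
```

```text
[0.41695009 0.24875945 0.03743889]
```

View pics/c3.png

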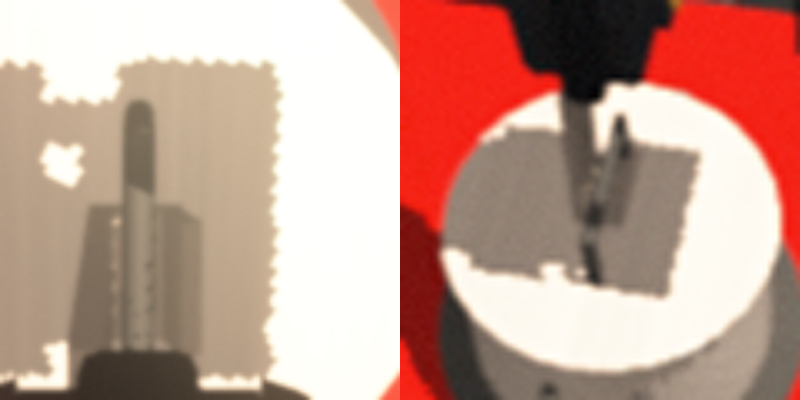

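The bar lies inside the channel between the shank and the lip. I now raise the lifter slowly to feel the contact.

Emit:
jog_arm(
  moves=[
    {"delta_pos": [0, 0, -0.001], "spin": 0},
    {"delta_pos": [0, 0, -0.001], "spin": 0},
    {"delta_pos": [0, 0, -0.001], "spin": 0},
    {"delta_pos": [0, 0, 0], "spin": 0},
    {"delta_pos": [0, 0, 0], "spin": 0},
  ],
)

```text
t: 9.55
position: [0.508, -0.0142, 0.2482]
ee_rot: [-1.638, -2.681, 0.0]
contact_force: [-0.4, 0.2, -1.2]
finger_gap: 0.0155
grip_force: 50.0
```

Emit:
jog_arm(
  moves=[
    {"delta_pos": [0, 0, -0.0005], "spin": 0},
    {"delta_pos": [0, 0, -0.0005], "spin": 0},
    {"delta_pos": [0, 0, 0], "spin": 0},
    {"delta_pos": [0, 0, 0], "spin": 0},
  ],
)

```text
t: 9.95
position: [0.5079, -0.0142, 0.249]
ee_rot: [-1.638, -2.681, 0.0]
contact_force: [0.9, -0.1, -4.8]
finger_gap: 0.016
grip_force: 50.0
```

Emit:
jog_arm(
  moves=[
    {"delta_pos": [0, 0, -0.0005], "spin": 0},
    {"delta_pos": [0, 0, 0], "spin": 0},
    {"delta_pos": [0, 0, 0], "spin": 0},
  ],
)

```text
t: 10.25
position: [0.508, -0.0142, 0.2497]
ee_rot: [-1.638, -2.681, 0.0]
contact_force: [-0.1, 0.1, -5.1]
finger_gap: 0.0156
grip_force: 50.0
```

Emit:
jog_arm(
  moves=[
    {"delta_pos": [0, 0, -0.0005], "spin": 0},
    {"delta_pos": [0, 0, 0], "spin": 0},
    {"delta_pos": [0, 0, 0], "spin": 0},
  ],
)

```text
t: 10.55
position: [0.508, -0.0142, 0.2502]
ee_rot: [1.638, 2.681, 0.0]
contact_force: [-1.1, 0.3, -4.6]
finger_gap: 0.0159
grip_force: 50.0
```

Emit:
jog_arm(
  moves=[
    {"delta_pos": [0, 0, -0.0004], "spin": 0},
    {"delta_pos": [0, 0, 0], "spin": 0},
    {"delta_pos": [0, 0, 0], "spin": 0},
  ],
)

```text
t: 10.85
position: [0.508, -0.0142, 0.2504]
ee_rot: [-1.638, -2.681, -0.0]
contact_force: [1.5, -0.2, -10.1]
finger_gap: 0.0156
grip_force: 50.0
```

Emit:
jog_arm(
  moves=[
    {"delta_pos": [0, 0, -0.0003], "spin": 0},
    {"delta_pos": [0, 0, 0], "spin": 0},
    {"delta_pos": [0, 0, 0], "spin": 0},
  ],
)

```text
t: 11.15
position: [0.5079, -0.0142, 0.2505]
ee_rot: [-1.637, -2.681, 0.0]
contact_force: [2.9, 0.0, -15.8]
finger_gap: 0.0159
grip_force: 50.0
```

Collar contact is at TCP z of about 0.2503 and the lid weighs about 4 N. I ease the pull a little, then turn it counter-clockwise.

Emit:
jog_arm(
  moves=[
    {"delta_pos": [0, 0, 0.0003], "spin": 0},
    {"delta_pos": [0, -5e-05, 0], "spin": -0.035},
    {"delta_pos": [0, -5e-05, 0], "spin": -0.035},
    {"delta_pos": [0, 0, 0], "spin": 0},
  ],
)

```text
t: 11.55
position: [0.5076, -0.0143, 0.2505]
ee_rot: [-1.542, -2.736, 0.001]
contact_force: [1.1, 0.3, -13.5]
finger_gap: 0.0156
grip_force: 50.0
```

Emit:
jog_arm(
  moves=[
    {"delta_pos": [0, -5e-05, 0], "spin": -0.035},
    {"delta_pos": [0, -5e-05, 0], "spin": -0.035},
    {"delta_pos": [0, 0, 0], "spin": 0},
  ],
)

```text
t: 11.85
position: [0.5074, -0.0143, 0.2504]
ee_rot: [-1.447, -2.788, 0.001]
contact_force: [0.2, 0.8, -11.4]
finger_gap: 0.0156
grip_force: 50.0
```

Emit:
jog_arm(
  moves=[
    {"delta_pos": [0, -3e-05, 0], "spin": -0.022},
    {"delta_pos": [0, -3e-05, 0], "spin": -0.022},
    {"delta_pos": [0, 0, 0], "spin": 0},
  ],
)

```text
t: 12.15
position: [0.5075, -0.0143, 0.2504]
ee_rot: [-1.384, -2.82, 0.001]
contact_force: [0.7, 0.8, -13.2]
finger_gap: 0.0154
grip_force: 50.0
```

Emit:
jog_arm(
  moves=[
    {"delta_pos": [0, -3e-05, 0], "spin": -0.022},
    {"delta_pos": [0, -3e-05, 0], "spin": -0.022},
    {"delta_pos": [0, 0, 0], "spin": 0},
  ],
)

```text
t: 12.45
position: [0.5075, -0.0145, 0.2504]
ee_rot: [-1.321, -2.85, 0.0]
contact_force: [-0.5, 0.9, -14.0]
finger_gap: 0.0155
grip_force: 50.0
```

Emit:
jog_arm(
  moves=[
    {"delta_pos": [0, -3e-05, 0], "spin": -0.022},
    {"delta_pos": [0, -3e-05, 0.0001], "spin": -0.022},
    {"delta_pos": [0, 0, 0], "spin": 0},
  ],
)

```text
t: 12.75
position: [0.5076, -0.0146, 0.2505]
ee_rot: [-1.258, -2.879, 0.0]
contact_force: [-1.2, -0.4, -13.1]
finger_gap: 0.0158
grip_force: 50.0
```

Emit:
jog_arm(
  moves=[
    {"delta_pos": [0, -3e-05, 0], "spin": -0.022},
    {"delta_pos": [0, -3e-05, 0], "spin": -0.022},
    {"delta_pos": [0, 0, 0], "spin": 0},
  ],
)

```text
t: 13.05
position: [0.5076, -0.0146, 0.2505]
ee_rot: [-1.194, -2.906, 0.0]
contact_force: [-0.0, -0.4, -14.3]
finger_gap: 0.016
grip_force: 50.0
```

```bash
python3 - <<'E'
from h import *
im=shot('wrist','w4'); s=ctrl.sense(); print(s['moment'],s['contact_force'],s['joints'])
k=load('w4'); R=cv2.Rodrigues(s['ee_rot'])[0]; print(np.degrees(np.arctan2(R[1,1],R[0,1])))
# bar end: dark tapered bar; print dark columns per row above the hook
H,S,V=cv2.split(cv2.cvtColor(im,cv2.COLOR_RGB2HSV))
for r in range(186,240,4): print(r,V[r,300:345:2])
E
```

```text
[-0.07123181  0.00915384 -0.19710977] [ -1.18105118  -0.26424333 -13.60921567] [ 0.426977    0.43450761 -0.60703955  1.93008887  0.31887369  0.87308206
  0.44586457]
45.27016265669937
186 [255 255 255 255 255 255 255 255 253 204 186 185 185 185 185 182 182 182
 182 185 184 183 186]
190 [255 255 255 255 255 255 255 255 250 197 186 185 184 184 183 182 181 182
 183 186 183 184 187]
194 [255 255 255 255 255 255 255 255 251 196 185 184 184 184 183 182 181 182
 185 184 183 185 187]
198 [255 255 255 255 255 255 247 184 184 185 185 184 183 183 181 180 182 183
 185 182 183 188 186]
202 [255 255 255 255 255 255 228 183 184 185 184 184 181 162 112 103 111 156
 183 182 184 186 184]
206 [254 255 255 255 255 254 204 184 185 183 183 183 179 132 100 102 101 121
 175 183 185 186 183]
210 [184 252 255 255 255 254 206 182 184 181 183 182 181 146 110 126 129 113
 161 183 186 184 185]
214 [186 252 255 255 247 181 181 183 182 182 182 181 177 140 131 151 151 114
 151 184 184 183 183]
218 [178 213 254 254 226 181 182 183 183 184 182 181 168 124 140 160 150 123
 174 185 182 183 183]
222 [177 178 177 178 177 181 182 182 180 182 181 178 146 127 149 162 131 147
 184 184 182 182 181]
226 [178 177 178 177 178 182 182 182 182 181 180 173 127 138 158 160 135 173
 185 181 181 183 180]
230 [178 176 177 173 169 170 170 170 170 170 169 148 127 147 162 152 146 176
 182 179 182 182 180]
234 [178 176 175 147 129 130 133 218 250 249 233 141 137 156 161 145 133 135
 149 170 179 179 182]
238 [177 176 173 137 130 130 134 221 250 206 137 123 144 162 154 137 140 163
 159 151 161 178 183]
```

The bar follows the hook with about 6° of lag, so the lid has turned about 12°. Continuing.

Emit:
jog_arm(
  moves=[
    {"delta_pos": [0, -3e-05, 0.0001], "spin": -0.022},
    {"delta_pos": [0, -3e-05, 0], "spin": -0.022},
    {"delta_pos": [0, 0, 0], "spin": 0},
  ],
)

```text
t: 13.4
position: [0.5077, -0.0146, 0.2504]
ee_rot: [1.13, 2.931, -0.0]
contact_force: [0.3, -0.3, -12.2]
finger_gap: 0.016
grip_force: 50.0
```

Emit:
jog_arm(
  moves=[
    {"delta_pos": [0, -3e-05, 0], "spin": -0.022},
    {"delta_pos": [0, -3e-05, 0], "spin": -0.022},
    {"delta_pos": [0, 0, 0], "spin": 0},
  ],
)

```text
t: 13.7
position: [0.5077, -0.0145, 0.2504]
ee_rot: [1.065, 2.955, 0.0]
contact_force: [-1.1, -0.5, -13.5]
finger_gap: 0.0155
grip_force: 50.0
```

Emit:
jog_arm(
  moves=[
    {"delta_pos": [0, -3e-05, 0.0001], "spin": -0.022},
    {"delta_pos": [0, -3e-05, 0], "spin": -0.022},
    {"delta_pos": [0, 0, 0], "spin": 0},
  ],
)

```text
t: 14.0
position: [0.5077, -0.0145, 0.2504]
ee_rot: [1.0, 2.978, 0.0]
contact_force: [0.5, -0.2, -12.2]
finger_gap: 0.0158
grip_force: 50.0
```

Emit:
jog_arm(
  moves=[
    {"delta_pos": [0, -3e-05, 0], "spin": -0.022},
    {"delta_pos": [0, -3e-05, 0], "spin": -0.022},
    {"delta_pos": [0, 0, 0], "spin": 0},
  ],
)

```text
t: 14.3
position: [0.5076, -0.0146, 0.2504]
ee_rot: [0.934, 2.999, 0.0]
contact_force: [1.1, 0.4, -10.3]
finger_gap: 0.0158
grip_force: 50.0
```

Emit:
jog_arm(
  moves=[
    {"delta_pos": [0, -3e-05, 0], "spin": -0.022},
    {"delta_pos": [0, -3e-05, 0], "spin": -0.022},
    {"delta_pos": [0, 0, 0], "spin": 0},
  ],
)

```text
t: 14.6
position: [0.5076, -0.0147, 0.2504]
ee_rot: [0.868, 3.019, 0.0]
contact_force: [1.0, 0.4, -10.5]
finger_gap: 0.0156
grip_force: 50.0
```

Emit:
jog_arm(
  moves=[
    {"delta_pos": [0, -3e-05, 0], "spin": -0.022},
    {"delta_pos": [0, -3e-05, 0], "spin": -0.022},
    {"delta_pos": [0, 0, 0], "spin": 0},
  ],
)

```text
t: 14.9
position: [0.5075, -0.0147, 0.2504]
ee_rot: [0.801, 3.038, 0.0]
contact_force: [-0.2, 0.2, -10.2]
finger_gap: 0.0153
grip_force: 50.0
```

Emit:
jog_arm(
  moves=[
    {"delta_pos": [0, -3e-05, 0], "spin": -0.022},
    {"delta_pos": [0, -3e-05, 0], "spin": -0.022},
    {"delta_pos": [0, 0, 0], "spin": 0},
  ],
)

```text
t: 15.2
position: [0.5075, -0.0148, 0.2504]
ee_rot: [0.734, 3.054, 0.0]
contact_force: [-0.2, 0.4, -9.1]
finger_gap: 0.0156
grip_force: 50.0
```

Emit:
jog_arm(
  moves=[
    {"delta_pos": [0, -3e-05, 0], "spin": -0.022},
    {"delta_pos": [0, -3e-05, 0], "spin": -0.022},
    {"delta_pos": [0, 0, 0], "spin": 0},
  ],
)

```text
t: 15.5
position: [0.5075, -0.0148, 0.2504]
ee_rot: [0.667, 3.07, 0.0]
contact_force: [-0.7, 0.6, -8.8]
finger_gap: 0.0157
grip_force: 50.0
```

Emit:
jog_arm(
  moves=[
    {"delta_pos": [0, -3e-05, -0.0001], "spin": -0.022},
    {"delta_pos": [0, -3e-05, 0], "spin": -0.022},
    {"delta_pos": [0, 0, 0], "spin": 0},
  ],
)

```text
t: 15.8
position: [0.5074, -0.0149, 0.2504]
ee_rot: [0.599, 3.084, 0.0]
contact_force: [-0.2, 0.3, -9.3]
finger_gap: 0.0158
grip_force: 50.0
```

Emit:
jog_arm(
  moves=[
    {"delta_pos": [0, -3e-05, 0], "spin": -0.022},
    {"delta_pos": [0, -3e-05, 0], "spin": -0.022},
    {"delta_pos": [0, 0, 0], "spin": 0},
  ],
)

```text
t: 16.1
position: [0.5078, -0.0148, 0.2509]
ee_rot: [0.53, 3.095, 0.0]
contact_force: [-0.4, 0.5, -5.1]
finger_gap: 0.0159
grip_force: 50.0
```

The pull dropped to the lid's own weight and the lid rose, so the slot is met. I lift carefully.

Emit:
jog_arm(
  moves=[
    {"delta_pos": [0, 0, -0.0005], "spin": -0.008},
    {"delta_pos": [0, 0, -0.0005], "spin": 0},
    {"delta_pos": [0, 0, -0.0005], "spin": 0},
    {"delta_pos": [0, 0, 0], "spin": 0},
  ],
)

```text
t: 16.5
position: [0.5075, -0.0149, 0.2521]
ee_rot: [0.52, 3.098, -0.0]
contact_force: [0.4, -0.1, -4.8]
finger_gap: 0.0152
grip_force: 50.0
```

Emit:
jog_arm(
  moves=[
    {"delta_pos": [0, 0, -0.0005], "spin": 0},
    {"delta_pos": [0, 0, 0], "spin": 0},
  ],
)

```text
t: 16.7
position: [0.5074, -0.0149, 0.2525]
ee_rot: [0.52, 3.098, -0.0]
contact_force: [0.3, 0.1, -5.7]
finger_gap: 0.0156
grip_force: 50.0
```

Emit:
jog_arm(
  moves=[
    {"delta_pos": [0, 0, -0.001], "spin": 0},
    {"delta_pos": [0, 0, -0.001], "spin": 0},
    {"delta_pos": [0, 0, -0.001], "spin": 0},
    {"delta_pos": [0, 0, 0], "spin": 0},
  ],
)

```text
t: 17.1
position: [0.5075, -0.015, 0.2556]
ee_rot: [0.52, 3.098, 0.0]
contact_force: [0.4, -0.2, -4.5]
finger_gap: 0.0154
grip_force: 50.0
```

Emit:
jog_arm(
  moves=[
    {"delta_pos": [0, 0, -0.001], "spin": 0},
    {"delta_pos": [0, 0, -0.001], "spin": 0},
    {"delta_pos": [0, 0, -0.001], "spin": 0},
    {"delta_pos": [0, 0, -0.001], "spin": 0},
    {"delta_pos": [0, 0, 0], "spin": 0},
  ],
)

```text
t: 17.6
position: [0.5074, -0.0149, 0.2596]
ee_rot: [0.52, 3.098, 0.0]
contact_force: [0.4, 0.2, -4.1]
finger_gap: 0.0155
grip_force: 50.0
```

Emit:
jog_arm(
  moves=[
    {"delta_pos": [0, 0, -0.0015], "spin": 0},
    {"delta_pos": [0, 0, -0.002], "spin": 0},
    {"delta_pos": [0, 0, -0.002], "spin": 0},
    {"delta_pos": [0, 0, -0.002], "spin": 0},
    {"delta_pos": [0, 0, -0.003], "spin": 0},
    {"delta_pos": [0, 0, -0.003], "spin": 0},
    {"delta_pos": [0, 0, -0.004], "spin": 0},
    {"delta_pos": [0, 0, -0.005], "spin": 0},
    {"delta_pos": [0, 0, -0.005], "spin": 0},
    {"delta_pos": [0, 0, -0.005], "spin": 0},
    {"delta_pos": [0, 0, -0.004], "spin": 0},
    {"delta_pos": [0, 0, -0.003], "spin": 0},
    {"delta_pos": [0, 0, 0], "spin": 0},
    {"delta_pos": [0, 0, 0], "spin": 0},
    {"delta_pos": [0, 0, 0], "spin": 0},
    {"delta_pos": [0, 0, 0], "spin": 0},
    {"delta_pos": [0, 0, 0], "spin": 0},
  ],
)

```text
t: 19.3
position: [0.5073, -0.015, 0.2987]
ee_rot: [-0.52, -3.098, 0.0]
contact_force: [0.4, 0.1, -4.6]
finger_gap: 0.0156
grip_force: 50.0
```

```bash
python3 - <<'E'
from h import *
im=shot('wrist','w5'); s=ctrl.sense(); t=shot('top','t5'); sc=shot('scene','s5')
R=cv2.Rodrigues(s['ee_rot'])[0]; print(s['t'],s['position'],s['contact_force'],np.degrees(np.arctan2(R[1,1],R[0,1])))
# where is the coaster now / barrels in the top view, and tilt/centre of lid from top (partly hidden)
cv2.imwrite('pics/c5.png',cv2.cvtColor(np.hstack([cv2.resize(im,(400,300)),cv2.resize(sc[100:340,160:480],(400,300))]),cv2.COLOR_RGB2BGR))
d=np.array([.5254,.2573])-s['position'][:2]; print('coaster-TCP',d,'tool',R.T[:2,:2]@d)
E
```

```text
19.35 [ 0.50729815 -0.01494156  0.29879873] [ 0.56431261  0.59107896 -4.93285659] 70.93599664281695
coaster-TCP [0.01810185 0.27224156] tool [0.07181163 0.26322279]
```

View pics/c5.png

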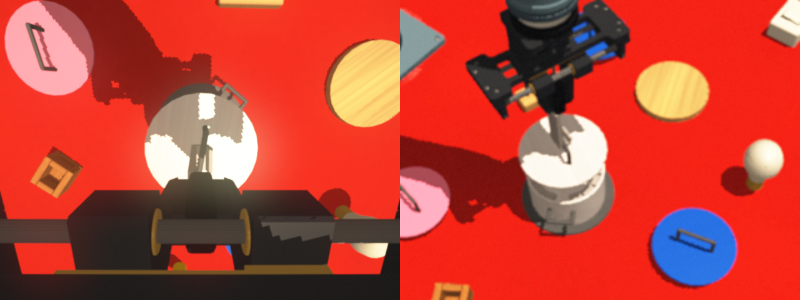

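The lid hangs level and clear of the pot. I measure the hanging lid's centre against the coaster.

```bash
python3 - <<'E'
from h import *
def circ(P):
    P=P[:,:2]; 
    for _ in range(3):
        A=np.c_[2*P,np.ones(len(P))]; r=np.linalg.lstsq(A,(P**2).sum(1),rcond=None)[0]; R=np.sqrt(r[2]+r[:2]@r[:2]); e=np.abs(np.linalg.norm(P-r[:2],axis=1)-R); P=P[e<max(.001,1.5*e.mean())]
    return r[:2],R,len(P)
k=load('w5'); im=cv2.imread('pics/w5.png'); H,S,V=cv2.split(cv2.cvtColor(im,cv2.COLOR_BGR2HSV))
m=((S<110)&(V>150)).astype(np.uint8); m[:120]=0;m[302:]=0; c=max(cv2.findContours(m,0,1)[0],key=cv2.contourArea); c=cv2.convexHull(c).reshape(-1,2); c=c[(c[:,1]<295)]
print('lid',circ(onz(k,c,.1286)), c.min(0),c.max(0))
k=load('t5'); im=cv2.imread('pics/t5.png'); H,S,V=cv2.split(cv2.cvtColor(im,cv2.COLOR_BGR2HSV))
m=((H>12)&(H<30)&(S>60)&(V>120)).astype(np.uint8); m[:180]=0;m[310:]=0;m[:,:140]=0;m[:,240:]=0; c=max(cv2.findContours(m,0,1)[0],key=cv2.contourArea); c=cv2.convexHull(c).reshape(-1,2); print('coaster',circ(onz(k,c,.014)))
E
```

```text
lid (array([ 0.50871349, -0.01587522]), np.float64(0.06388049069574517), 25) [232 136] [412 292]
coaster (array([0.52555735, 0.25743976]), np.float64(0.06470625781677457), 31)
```

Emit:
jog_arm(
  moves=[
    {"delta_pos": [0.0015, 0.0055, 0], "spin": 0},
    {"delta_pos": [0.003, 0.011, 0], "spin": 0},
    {"delta_pos": [0.0046, 0.0165, 0], "spin": 0},
    {"delta_pos": [0.0061, 0.022, 0], "spin": 0},
    {"delta_pos": [0.0061, 0.022, 0], "spin": 0},
    {"delta_pos": [0.0061, 0.022, 0], "spin": 0},
    {"delta_pos": [0.0061, 0.022, 0], "spin": 0},
    {"delta_pos": [0.0061, 0.022, 0], "spin": 0},
    {"delta_pos": [0.0061, 0.022, 0], "spin": 0},
    {"delta_pos": [0.0061, 0.022, 0], "spin": 0},
    {"delta_pos": [0.0061, 0.022, 0], "spin": 0},
    {"delta_pos": [0.0061, 0.022, 0], "spin": 0},
    {"delta_pos": [0.0046, 0.0165, 0], "spin": 0},
    {"delta_pos": [0.003, 0.011, 0], "spin": 0},
    {"delta_pos": [0.0015, 0.0055, 0], "spin": 0},
    {"delta_pos": [0, 0, 0], "spin": 0},
    {"delta_pos": [0, 0, 0], "spin": 0},
    {"delta_pos": [0, 0, 0], "spin": 0},
    {"delta_pos": [0, 0, 0], "spin": 0},
  ],
)

```text
t: 21.35
position: [0.5247, 0.2575, 0.2989]
ee_rot: [0.522, 3.098, -0.001]
contact_force: [0.8, -0.3, -4.6]
finger_gap: 0.0156
grip_force: 50.0
```

```bash
python3 - <<'E'
from h import *
s=ctrl.sense(); R=cv2.Rodrigues(s['ee_rot'])[0]; p=s['position']; off=np.array([.50871-.50730,-.01588+.01494]); d=np.array([.5256,.2574])-(p[:2]+off)
print(s['t'],p,np.degrees(np.arctan2(R[1,1],R[0,1])),s['contact_force'],'err tool',R.T[:2,:2]@d)
E
```

```text
21.35 [0.52471501 0.25754778 0.29886926] 70.86171719637727 [ 0.75516557 -0.28445641 -4.60957194] err tool [0.00075573 0.00057631]
```

Emit:
jog_arm(
  moves=[
    {"delta_pos": [0.0008, 0.0006, 0.005], "spin": 0},
    {"delta_pos": [0, 0, 0.01], "spin": 0},
    {"delta_pos": [0, 0, 0.01], "spin": 0},
    {"delta_pos": [0, 0, 0.01], "spin": 0},
    {"delta_pos": [0, 0, 0.01], "spin": 0},
    {"delta_pos": [0, 0, 0.01], "spin": 0},
    {"delta_pos": [0, 0, 0.01], "spin": 0},
    {"delta_pos": [0, 0, 0.01], "spin": 0},
    {"delta_pos": [0, 0, 0.006], "spin": 0},
    {"delta_pos": [0, 0, 0.004], "spin": 0},
    {"delta_pos": [0, 0, 0.003], "spin": 0},
    {"delta_pos": [0, 0, 0], "spin": 0},
    {"delta_pos": [0, 0, 0], "spin": 0},
  ],
)

```text
t: 22.65
position: [0.5241, 0.2594, 0.2112]
ee_rot: [0.52, 3.098, 0.0]
contact_force: [-0.4, -0.5, -4.3]
finger_gap: 0.0155
grip_force: 50.0
```

Emit:
jog_arm(
  moves=[
    {"delta_pos": [0, 0, 0.001], "spin": 0},
    {"delta_pos": [0, 0, 0.001], "spin": 0},
    {"delta_pos": [0, 0, 0.001], "spin": 0},
    {"delta_pos": [0, 0, 0.001], "spin": 0},
    {"delta_pos": [0, 0, 0.001], "spin": 0},
    {"delta_pos": [0, 0, 0.001], "spin": 0},
    {"delta_pos": [0, 0, 0.001], "spin": 0},
    {"delta_pos": [0, 0, 0.001], "spin": 0},
    {"delta_pos": [0, 0, 0.001], "spin": 0},
    {"delta_pos": [0, 0, 0], "spin": 0},
  ],
)

```text
t: 23.65
position: [0.5241, 0.2593, 0.2021]
ee_rot: [0.52, 3.098, 0.0]
contact_force: [-0.4, -0.5, -1.8]
finger_gap: 0.0158
grip_force: 50.0
```

Emit:
jog_arm(
  moves=[
    {"delta_pos": [0, 0, 0.001], "spin": 0},
    {"delta_pos": [0, 0, 0.0015], "spin": 0},
    {"delta_pos": [0, 0, 0.0015], "spin": 0},
    {"delta_pos": [0, 8e-05, 0], "spin": 0.05},
    {"delta_pos": [0, 8e-05, 0], "spin": 0.05},
    {"delta_pos": [0, 0, 0.003], "spin": 0},
    {"delta_pos": [0, 0, 0.003], "spin": 0},
    {"delta_pos": [0, 0, 0.003], "spin": 0},
    {"delta_pos": [0, 0, 0.0025], "spin": 0},
    {"delta_pos": [0, 0, 0], "spin": 0},
    {"delta_pos": [0, 0, 0], "spin": 0},
  ],
)

```text
t: 24.75
position: [0.524, 0.2594, 0.1863]
ee_rot: [-0.674, -3.068, 0.0]
contact_force: [0.4, -0.6, -1.5]
finger_gap: 0.0153
grip_force: 50.0
```

```bash
python3 - <<'E'
from h import *
im=shot('wrist','w6'); sc=shot('scene','s6'); s=ctrl.sense(); print(s['position'],s['contact_force'])
cv2.imwrite('pics/c6.png',cv2.cvtColor(np.hstack([cv2.resize(im[150:300,245:395],(400,400)),cv2.resize(sc[120:220,330:430],(400,400),interpolation=cv2.INTER_CUBIC)]),cv2.COLOR_RGB2BGR))
E
```

```text
[0.52405783 0.25950325 0.18650174] [-0.65143186  0.14878073 -1.41428725]
```

View pics/c6.png

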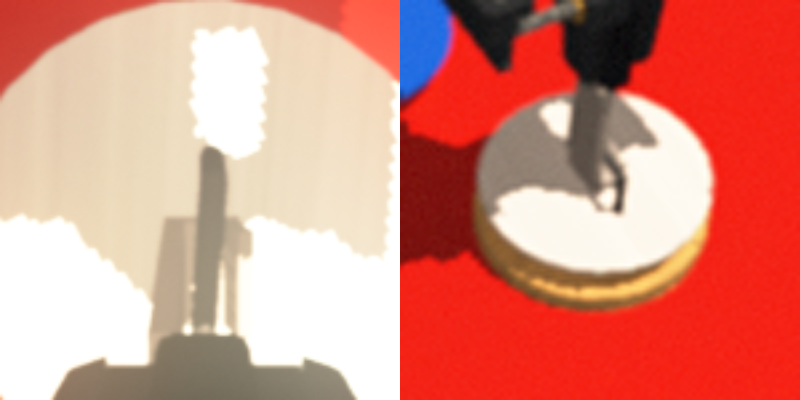

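The lid stands centred on the coaster, with the bar free in the channel and parallel to the hook. I back the hook out.

Emit:
jog_arm(
  moves=[
    {"delta_pos": [0, -0.003, 0], "spin": 0},
    {"delta_pos": [0, -0.003, 0], "spin": 0},
    {"delta_pos": [0, -0.003, 0], "spin": 0},
    {"delta_pos": [0, 0, 0], "spin": 0},
  ],
)

```text
t: 25.25
position: [0.5201, 0.2505, 0.1864]
ee_rot: [0.675, 3.068, -0.001]
contact_force: [-0.7, -0.2, -1.1]
finger_gap: 0.0161
grip_force: 50.0
```

Emit:
jog_arm(
  moves=[
    {"delta_pos": [0, -0.007, 0], "spin": 0},
    {"delta_pos": [0, -0.008, 0], "spin": 0},
    {"delta_pos": [0, -0.01, 0], "spin": 0},
    {"delta_pos": [0, -0.01, 0], "spin": 0},
    {"delta_pos": [0, 0, -0.02], "spin": 0},
    {"delta_pos": [0, 0, -0.03], "spin": 0},
    {"delta_pos": [0, 0, -0.03], "spin": 0},
    {"delta_pos": [0, 0, -0.02], "spin": 0},
    {"delta_pos": [0, 0, 0], "spin": 0.142},
    {"delta_pos": [0, 0, 0], "spin": 0.142},
    {"delta_pos": [0, 0, 0], "spin": 0.142},
    {"delta_pos": [0, 0, 0], "spin": 0.142},
    {"delta_pos": [0, 0, 0], "spin": 0},
    {"delta_pos": [0, 0, 0], "spin": 0},
  ],
)

```text
t: 26.65
position: [0.5053, 0.219, 0.2864]
ee_rot: [1.502, 2.759, -0.001]
contact_force: [-0.8, -0.6, -1.6]
finger_gap: 0.0156
grip_force: 50.0
```

```bash
cat >> h.py <<'E'
def rel(x,y):
    s=ctrl.sense(); R=cv2.Rodrigues(s['ee_rot'])[0]; print(s['t'],s['position'],'yaw',np.degrees(np.arctan2(R[1,1],R[0,1])),'F',s['contact_force'],'M',s['moment'],'to go',R.T[:2,:2]@(np.array([x,y])-s['position'][:2]))
E
python3 -c "
from h import *
rel(.4961,-.2681)"
```

```text
26.65 [0.50531868 0.21900501 0.28637585] yaw 32.86724792781771 F [-0.82295783 -0.62555467 -1.59916565] M [-0.01096116 -0.10060997  0.05975221] to go [-0.40413123 -0.2720922 ]
```

Emit:
jog_arm(
  moves=[
    {"delta_pos": [-0.017, -0.0114, 0], "spin": 0.003},
    {"delta_pos": [-0.034, -0.0229, 0], "spin": 0},
    {"delta_pos": [-0.034, -0.0229, 0], "spin": 0},
    {"delta_pos": [-0.034, -0.0229, 0], "spin": 0},
    {"delta_pos": [-0.034, -0.0229, 0], "spin": 0},
    {"delta_pos": [-0.034, -0.0229, 0], "spin": 0},
    {"delta_pos": [-0.034, -0.0229, 0], "spin": 0},
    {"delta_pos": [-0.034, -0.0229, 0], "spin": 0},
    {"delta_pos": [-0.034, -0.0229, 0], "spin": 0},
    {"delta_pos": [-0.034, -0.0229, 0], "spin": 0},
    {"delta_pos": [-0.034, -0.0229, 0], "spin": 0},
    {"delta_pos": [-0.034, -0.0229, 0], "spin": 0},
    {"delta_pos": [-0.013, -0.009, 0], "spin": 0},
    {"delta_pos": [0, 0, 0], "spin": 0},
    {"delta_pos": [0, 0, 0], "spin": 0},
    {"delta_pos": [0, 0, 0], "spin": 0},
  ],
)

```text
t: 28.25
position: [0.4933, -0.2653, 0.2864]
ee_rot: [-1.506, -2.757, -0.002]
contact_force: [0.2, 1.0, -1.0]
finger_gap: 0.0156
grip_force: 50.0
```

```bash
python3 -c "
from h import *
rel(.4961,-.2681)"
```

```text
28.25 [ 0.49334925 -0.26529882  0.28643941] yaw 32.70689661158113 F [ 0.20403746  0.9746264  -1.02185667] M [ 0.05065691 -0.14549584  0.05615687] to go [-0.00384338  0.00080101]
```

Emit:
jog_arm(
  moves=[
    {"delta_pos": [-0.0038, 0.0008, 0], "spin": 0},
    {"delta_pos": [0, 0, 0.03], "spin": 0},
    {"delta_pos": [0, 0, 0.03], "spin": 0},
    {"delta_pos": [0, 0, 0.02], "spin": 0},
    {"delta_pos": [0, 0, 0.008], "spin": 0},
    {"delta_pos": [0, 0, 0], "spin": 0},
    {"delta_pos": [0, 0, 0], "spin": 0},
    {"delta_pos": [0, 0, 0], "spin": 0},
  ],
)

```text
t: 29.05
position: [0.4965, -0.2705, 0.1997]
ee_rot: [1.51, 2.752, 0.0]
contact_force: [0.6, 0.6, -1.5]
finger_gap: 0.0159
grip_force: 50.0
```

```bash
python3 - <<'E'
from h import *
rel(.4961,-.2681)
im=shot('wrist','w7'); sc=shot('scene','s7')
cv2.imwrite('pics/c7.png',cv2.cvtColor(np.hstack([cv2.resize(im[170:290,260:380],(400,400),interpolation=cv2.INTER_CUBIC),cv2.resize(sc[290:370,160:240],(400,400),interpolation=cv2.INTER_CUBIC)]),cv2.COLOR_RGB2BGR))
E
```

```text
29.05 [ 0.49645921 -0.27050698  0.19969836] yaw 32.50070897787628 F [ 0.56597385  0.60815567 -1.50092958] M [ 0.01670951 -0.1034775   0.04262402] to go [0.00222301 0.00099034]
```

View pics/c7.png

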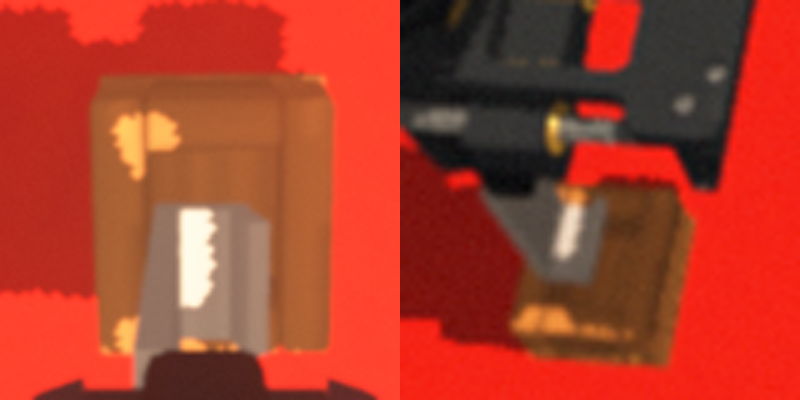

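The hook is square with the block and above the pocket. I correct by 2 mm and lower it with force checks.

Emit:
jog_arm(
  moves=[
    {"delta_pos": [0.002, 0.001, 0], "spin": 0},
    {"delta_pos": [0, 0, 0.005], "spin": 0},
    {"delta_pos": [0, 0, 0.005], "spin": 0},
    {"delta_pos": [0, 0, 0], "spin": 0},
    {"delta_pos": [0, 0, 0], "spin": 0},
    {"delta_pos": [0, 0, 0], "spin": 0},
  ],
)

```text
t: 29.75
position: [0.4955, -0.2681, 0.1884]
ee_rot: [1.511, 2.754, 0.0]
contact_force: [-0.9, -0.5, -0.9]
finger_gap: 0.0154
grip_force: 50.0
```

```bash
python3 -c "
from h import *
rel(.4961,-.2681)"
```

```text
29.75 [ 0.49546716 -0.2681344   0.18838965] yaw 32.48854253771684 F [-0.94630429 -0.46759396 -0.87089063] M [ 0.0306673  -0.08894965 -0.05252775] to go [-0.0003109   0.00055228]
```

Now at lifter z of about 0.040; going in.

Emit:
jog_arm(
  moves=[
    {"delta_pos": [-0.0003, 0.0005, 0.004], "spin": 0},
    {"delta_pos": [0, 0, 0.004], "spin": 0},
    {"delta_pos": [0, 0, 0.004], "spin": 0},
    {"delta_pos": [0, 0, 0], "spin": 0},
    {"delta_pos": [0, 0, 0], "spin": 0},
  ],
)

```text
t: 30.25
position: [0.4959, -0.268, 0.1762]
ee_rot: [-1.511, -2.754, -0.0]
contact_force: [-0.7, -0.4, -1.4]
finger_gap: 0.016
grip_force: 50.0
```

Emit:
jog_arm(
  moves=[
    {"delta_pos": [0, 0, 0.004], "spin": 0},
    {"delta_pos": [0, 0, 0.004], "spin": 0},
    {"delta_pos": [0, 0, 0.004], "spin": 0},
    {"delta_pos": [0, 0, 0], "spin": 0},
  ],
)

```text
t: 30.65
position: [0.4955, -0.268, 0.1637]
ee_rot: [-1.511, -2.753, 0.0]
contact_force: [0.2, 0.4, -0.8]
finger_gap: 0.0157
grip_force: 50.0
```

Emit:
jog_arm(
  moves=[
    {"delta_pos": [0, 0, 0.004], "spin": 0},
    {"delta_pos": [0, 0, 0.003], "spin": 0},
    {"delta_pos": [0, 0, 0.001], "spin": 0},
    {"delta_pos": [0, 0, 0.001], "spin": 0},
    {"delta_pos": [0, 0, 0], "spin": 0},
    {"delta_pos": [0, 0, 0], "spin": 0},
  ],
)

```text
t: 31.25
position: [0.496, -0.2681, 0.1555]
ee_rot: [1.511, 2.754, 0.0]
contact_force: [0.1, -0.8, -1.4]
finger_gap: 0.0158
grip_force: 50.0
```

Emit:
jog_arm(
  moves=[
    {"delta_pos": [0, 0, 0.0005], "spin": 0},
    {"delta_pos": [0, 0, 0], "spin": 0},
  ],
)

```text
t: 31.45
position: [0.496, -0.2681, 0.1549]
ee_rot: [1.511, 2.754, -0.0]
contact_force: [0.0, -0.3, -1.0]
finger_gap: 0.0157
grip_force: 50.0
```

Emit:
jog_arm(
  moves=[
    {"delta_pos": [0, 0, 0.0005], "spin": 0},
    {"delta_pos": [0, 0, 0.0003], "spin": 0},
    {"delta_pos": [0, 0, 0], "spin": 0},
    {"delta_pos": [0, 0, 0], "spin": 0},
  ],
)

```text
t: 31.85
position: [0.496, -0.2681, 0.1542]
ee_rot: [1.511, 2.754, -0.0]
contact_force: [-0.3, -0.2, 0.6]
finger_gap: 0.0152
grip_force: 50.0
```

Emit:
jog_arm(
  moves=[
    {"delta_pos": [0, 0, 0], "spin": 0},
    {"delta_pos": [0, 0, 0], "spin": 0},
    {"delta_pos": [0, 0, 0], "spin": 0},
    {"delta_pos": [0, 0, 0], "spin": 0},
    {"delta_pos": [0, 0, 0], "spin": 0},
    {"delta_pos": [0, 0, 0], "spin": 0},
    {"delta_pos": [0, 0, 0], "spin": 0},
    {"delta_pos": [0, 0, 0], "spin": 0},
    {"delta_pos": [0, 0, 0], "spin": 0},
    {"delta_pos": [0, 0, 0], "spin": 0},
    {"delta_pos": [0, 0, 0], "spin": 0},
    {"delta_pos": [0, 0, 0], "spin": 0},
  ],
  grip=0,
)

```text
t: 33.05
position: [0.496, -0.2681, 0.1541]
ee_rot: [-1.511, -2.754, -0.0]
contact_force: [-0.2, 0.6, -0.3]
finger_gap: 0.0884
grip_force: 0.0
```

Emit:
jog_arm(
  moves=[
    {"delta_pos": [0, 0, -0.01], "spin": 0},
    {"delta_pos": [0, 0, -0.02], "spin": 0},
    {"delta_pos": [0, 0, -0.035], "spin": 0},
    {"delta_pos": [0, 0, -0.035], "spin": 0},
    {"delta_pos": [0, 0, -0.035], "spin": 0},
    {"delta_pos": [0, 0, -0.015], "spin": 0},
    {"delta_pos": [0, 0, 0], "spin": 0},
    {"delta_pos": [0, 0, 0], "spin": 0},
    {"delta_pos": [0, 0, 0], "spin": 0},
  ],
)

```text
t: 33.95
position: [0.4951, -0.2678, 0.3023]
ee_rot: [-1.51, -2.751, 0.0]
contact_force: [-0.6, -0.2, 0.6]
finger_gap: 0.0882
grip_force: 0.0
```

```bash
python3 - <<'E'
from h import *
im=shot('wrist','w8'); t=shot('top','t8'); rel(.4961,-.2681)
cv2.imwrite('pics/c8.png',cv2.cvtColor(np.hstack([cv2.resize(im,(400,300)),cv2.resize(t[170:330,130:343],(400,300),interpolation=cv2.INTER_CUBIC)]),cv2.COLOR_RGB2BGR))
E
```

```text
34.05 [ 0.4953438  -0.26783899  0.30253497] yaw 32.49723852439903 F [-0.51136248 -0.14705192 -0.53992295] M [ 0.01412498 -0.10168475  0.01097396] to go [-0.00062642  0.00049756]
```

View pics/c8.png

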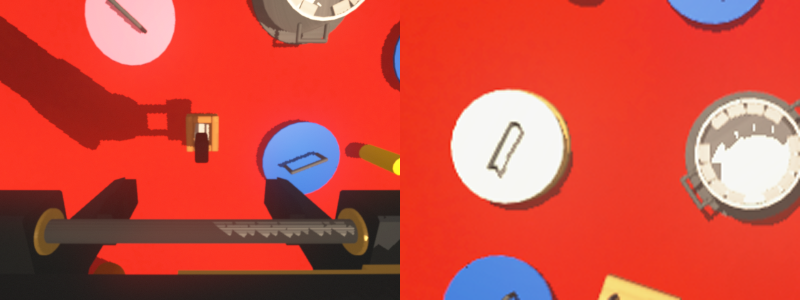

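The lifter stands upright in its block, as it did at the start, and the lid lies on the coaster. I check the centring by number, then hand in.

```bash
python3 - <<'E'
from h import *
k=load('t8'); im=cv2.imread('pics/t8.png'); H,S,V=cv2.split(cv2.cvtColor(im,cv2.COLOR_BGR2HSV))
m=((S<60)&(V>150)).astype(np.uint8); m[:,:140]=0; m[:,250:]=0; m[:190]=0; m[310:]=0
c=max(cv2.findContours(m,0,1)[0],key=cv2.contourArea); e=cv2.fitEllipse(cv2.convexHull(c)); p=onz(k,[e[0]],.034)[0]; d=np.linalg.norm(p[:2]-[.5256,.2574]); print(p,d)
if d<.01: print(ctrl.hand_in())
E
```

```text
[0.52459942 0.25996056 0.034     ] 0.0027491139247018325
the job is handed in; nothing more can be done
None
```

The lid was unlocked, lifted off level and set about 3 mm from the coaster's centre, the lifter is back upright in its block, and the job is handed in at about 34 s; no verdict came back.

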